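True a sagging stand column with an engineer's square and hold it

TASK

The blue column of the small stand with the pale aluminium base plate sags towards the robot on its sprung foot hinge. Pick up the engineer's square by its dark stock, keep it upright and in line with the stand, and press it into the corner between base plate and column until the stock sits flat on the plate and the blade lies flush along the middle of the column's near face, so that the column stands square to the plate. Finish while still holding the square pressed there, touching the stand with nothing but the square, and leave the film applicator, dye bottle, roll of tape and blue case where they are.

Things in the scene. Friction and masses are not known exactly. Their poses are not given: they have to be found in the camera images.
- square: Loose engineer's square, 0.15 to 0.31 kg, standing upright on its stock. Origin: its outer corner, on the underside. Dark steel stock from x = -130 to 0 mm, 18 mm wide (y, centred), 26 mm high (z = 0 to 26). Bright steel blade above the stock's front end, x = -28 to 0 mm, 6 mm wide (y, centred), top at z = 110 mm. Stock end and blade edge both lie in the plane x = 0.
- square_grip (a point): Good place to grip the stock from above across its 18 mm width: 90 mm behind the square's outer corner (-x), 13 mm above its underside. Same axes as the square.
- stand: Fixed stand; origin on the bench below point corner, x from the open plate towards the column, z up. Bare pale aluminium plate 12 mm thick (geom stand_c0), x = -165 to 55, y = -55 to 55 mm. Behind the column's near face two hinge cheeks hold its foot (to y = +-21 mm, x = 6 to 30), with a black knob reaching y = -31 mm and a steel nut y = 26 mm.
- corner (a point): The inside corner: on top of the plate (12 mm above the bench), in the middle of the foot of the column's near face when the column is upright. Same axes as the stand.
- column_top (a point): Middle of the top edge of the column's near face (130 mm long, a black cap above it).
- column (a joint): Lean of the blue column (30 x 30 x 130 mm, geom column_c0): 0 = upright, positive = over the open plate (stand -x); starts at 0.09 to 0.11 rad, stops at +-0.2. Hinge along stand y, 12 mm above the plate, 15 mm behind the near face. A spring (2 N m/rad about 0.10) makes it sag again when let go: about 2 N at the blade's top holds it upright. Its foot cannot be pushed away.
- applicator: Bystander: grey steel film applicator bar, 34 x 103 x 26 mm, origin under its centre, long axis its own y.
- dye_bottle: Bystander: blue squeeze bottle, 42 mm diameter, 155 mm high with its spout, origin under its centre.
- tape: Bystander: white roll of tape lying flat, 80 mm diameter, 24 mm high, origin under its centre.
- case: Bystander: flat blue plastic case, 120 x 100 x 17 mm, origin under its centre.

How it is judged:
On the way:
1. the square is gripped and lifted clear of the bench (height (world z) of square above 0.03 m and contact force between the fingers and square above 1 N), for 0.2 s.
At the end, for the whole second after the job is handed in: Square gripped (>2 N), at rest, its corner within 3 mm of the stand's corner in x and z, 12 mm in y, tilt < 0.025, yaw within 0.06 rad of the stand; it presses plate and column with > 1 N each; column upright within 0.02 rad; the robot itself touches the stand with < 0.5 N (value of joint column between -0.02 and 0.02 rad and contact force between square and column_c0 above 1 N and contact force between square and stand_c0 above 1 N and contact force between the fingers and square above 2 N and contact force between the arm and stand below 0.5 N and z of square in the frame of corner between -0.003 and 0.003 m and x of square in the frame of corner between -0.003 and 0.003 m and y of square in the frame of corner between -0.012 and 0.012 m and angle between square's own z axis and vertical below 0.025 rad and angle between the x axis of square and the x axis of corner, either way round below 0.06 rad and linear speed of square below 0.01 m/s); the arm keeps its last pose, push and grip.
It fails at once if the film applicator is moved more than 25 mm (distance of applicator from where it was at the start of the episode above 0.025 m).
It fails at once if the dye bottle is moved more than 25 mm (distance of dye_bottle from where it was at the start of the episode above 0.025 m).
It fails at once if the roll of tape is moved more than 25 mm (distance of tape from where it was at the start of the episode above 0.025 m).
It fails at once if the blue case is moved more than 25 mm (distance of case from where it was at the start of the episode above 0.025 m).
It also fails if it takes over 37 s, if anything falls off the work surface, if the arm or the gripper's body presses on something with over 40 N, if the wrist force passes 120 N, or if a joint passes its speed limit or range.

ROBOT

A 6-joint arm with a two-finger parallel gripper is mounted at the origin on the work surface; the furniture and walls round the work are solid. World frame = base frame: x ahead of the robot, y to its left, z up, the work surface at z = 0. Lengths are in m, angles in rad, forces in N, time in s.
With the tool pointing down it reaches from about 0.3 to 0.85 m from the base axis. Payload 5.4 kg.
Tool frame: the origin (TCP) lies midway between the tips of the shut fingers; the grasp point (between the pads) lies 19 mm behind it; z points along the fingers, y is the line along which they close (so a half turn about z gives the same grasp; the last joint's range is limited). The gripper opens to 85 mm and grips with 20 to 120 N. Pads are 22 mm wide; open, the fingers measure 114 mm over their backs; the gripper's body (76 mm by 85 mm) begins 54 mm behind the grasp point. The pads swing forward as they close: fully open they stand 13 mm farther back than shut.
Start: joints at [1.094, 0.158, 1.597, -0, 1.386, -0.21], TCP at [0.152, 0.555, 0.231] pointing down, gripper open.
Joint ranges: [-2.91, 2.91], [-0.94, 2.29], [0.18, 2.7], [-1.29, 4.43], [0.17, 2.64], [-3, 3]. Speed limits (rad/s): [2.57, 2.57, 3.14, 3.14, 3.14, 3.14].

INTERFACE

Orientations are given as a unit quaternion [w, x, y, z].
In Python, from cell import manip gives the robot as it stands.
- The arm moves only by the shell command python3 -m jog 'ROWS' [FORCE]. ROWS is JSON, a list that holds one entry, the list of rows, each a list of 5 numbers: the finger opening in m, from 0 to 0.0854, then the shift along the world's x, y, z in m, then the turn about the world's z in rad. A call has 1 to 8 rows; each row is the pose to reach, as a shift and turn from the pose commanded when the call began; what a row does not reach only later rows make up. A row lasts 1/12 s, in which the tool goes at most 41.7 mm and 7.16 degrees, less where a joint would pass 70% of its speed; a pose out of reach is approached as far as the arm can. A call with a gripper value outside its range is refused whole. The fingers move at their own pace and stop on an object; FORCE is the grip in N (left out, the last holds). Time passes only in rows, so rows that repeat a pose let the fingers close. It gives the time, the measured TCP pose, the force, the opening and the grip force at its end, in the units of the state.
- manip.observe(): the state, without advancing time (a new reading comes with each control period).
- manip.get_image(name): name is "side" or "top"; returns a dict with "image" (480x640x3 uint8, red, green, blue), "camera_matrix" (3x3 intrinsics, pixels), "extrinsics" (4x4, takes a point from camera to world coordinates). Camera axes: x right, y up, looking along -z (the intrinsics and any distortion apply to the point x, -y, -z); pixel columns grow to the right and rows downward; lengths in m; the calibration is good to about 2 mm. A picture is of the moment at which its call begins. There is no depth.
- manip.hand_in(): hands the job in; it is judged then, once.
The state is a dict: "clock": time; "joint_positions": joint angles; "qvel": joint speeds; "effort": joint torques, N m; "tool_pos": TCP position; "tcp_rot": TCP orientation; "force": force on the tool from outside, world axes, zero at the start; "torque": the same for the moment, N m; "width": finger opening in m; "grasp_force": force on a finger pad.
Only numpy, scipy, OpenCV 4.12 (cv2) and the standard library are available. Lean on these libraries where they do the work, as an engineer would, in place of code of your own. Each camera call takes 0.05 s, during which the arm holds its last target. There are 200 camera calls.

## Working session

There is one attempt and no reset: what is moved stays moved. The work goes in short steps, Python scripts to look and compute and a shell command to move; the robot and the scene stay as the last step left them, time stands still between calls to the robot, and variables do not carry over. Pictures are saved under pics/ and viewed, at most 10 in all, crops included, and the job is handed in when it is done.

```bash
mkdir -p pics; cat > h.py <<'E'
import numpy as np, cv2
from cell import manip
def grab(n,f=None):
    d=manip.get_image(n)
    if f: cv2.imwrite(f,d["image"][:,:,::-1])
    return d
def ray(d,uv):
    K=np.array(d["camera_matrix"]);T=np.array(d["extrinsics"])
    p=np.linalg.solve(K,[uv[0],uv[1],1.]); v=T[:3,:3]@[p[0],-p[1],-1]
    return T[:3,3],v
def onz(d,uv,z):
    o,v=ray(d,uv); return o+v*(z-o[2])/v[2]
def proj(d,P):
    K=np.array(d["camera_matrix"]);T=np.array(d["extrinsics"])
    c=T[:3,:3].T@(np.array(P)-T[:3,3]); q=K@[c[0],-c[1],-c[2]]; return q[:2]/q[2]
E
python3 - <<'E'
from h import *
for n in("side","top"):
    d=grab(n,f"pics/{n}0.png"); print(n,d["camera_matrix"],np.round(d["extrinsics"],3),[k for k in d])
print(manip.observe())
E
```

```text
side [[533.38228542   0.         319.40347709]
 [  0.         533.38228542 241.79948519]
 [  0.           0.           1.        ]] [[ 0.992  0.061 -0.108  0.388]
 [-0.124  0.535 -0.836 -1.056]
 [ 0.006  0.843  0.538  0.793]
 [ 0.     0.     0.     1.   ]] ['image', 'camera_matrix', 'extrinsics']
top [[571.74309061   0.         318.54177556]
 [  0.         571.74309061 229.41399044]
 [  0.           0.           1.        ]] [[-1.100e-02  9.890e-01 -1.490e-01  3.580e-01]
 [-1.000e+00 -1.000e-02  8.000e-03 -1.000e-03]
 [ 7.000e-03  1.490e-01  9.890e-01  1.348e+00]
 [ 0.000e+00  0.000e+00  0.000e+00  1.000e+00]] ['image', 'camera_matrix', 'extrinsics']
{'clock': 0.1, 'joint_positions': array([ 1.09390851e+00,  1.58978262e-01,  1.59811196e+00, -2.88738159e-06,
        1.38619827e+00, -2.10088041e-01]), 'qvel': array([-0.00080406, -0.00188049, -0.0030309 , -0.00015876, -0.00019193,
        0.00064031]), 'effort': array([-2.08636989e-04, -3.96995580e+01, -3.32335782e+01, -3.29417744e-04,
        4.20996585e-03, -3.33264381e-05]), 'tool_pos': array([0.15135687, 0.55416047, 0.23041689]), 'tcp_rot': array([-2.84220493e-04,  1.33004275e-01,  9.91115101e-01, -7.98866448e-04]), 'force': array([-0.36623785,  0.10605984,  0.08797524]), 'torque': array([ 0.04256704, -0.02158377, -0.02931343]), 'grasp_force': 0.0, 'width': 0.08553338665176871}
```

View pics/top0.png

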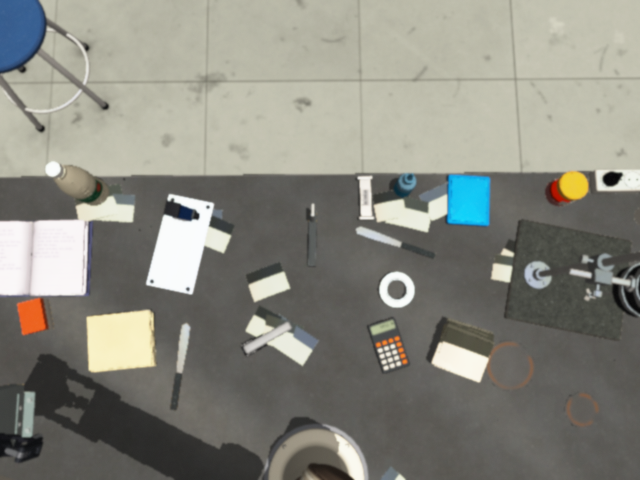

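View pics/side0.png

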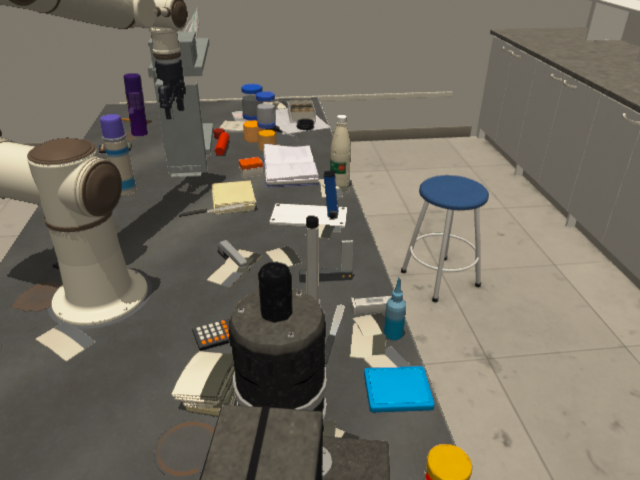

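The top view shows the stand at about (180,245) with its column near (182,210). The square stands at (312,235) with its blade end up (+x). In the side view the column is at (330,195) and the square at (346,260).

```bash
python3 - <<'E'
from h import *
t=cv2.imread("pics/top0.png")
s=cv2.imread("pics/side0.png")
a=cv2.resize(t[180:300,140:330],None,fx=4,fy=4,interpolation=cv2.INTER_CUBIC)[:, :760]
cv2.imwrite("pics/c1.png",a)
b=cv2.resize(s[160:300,230:380],None,fx=4,fy=4,interpolation=cv2.INTER_CUBIC)
cv2.imwrite("pics/c2.png",b)
E
```

```text
(no output)
```

View pics/c1.png

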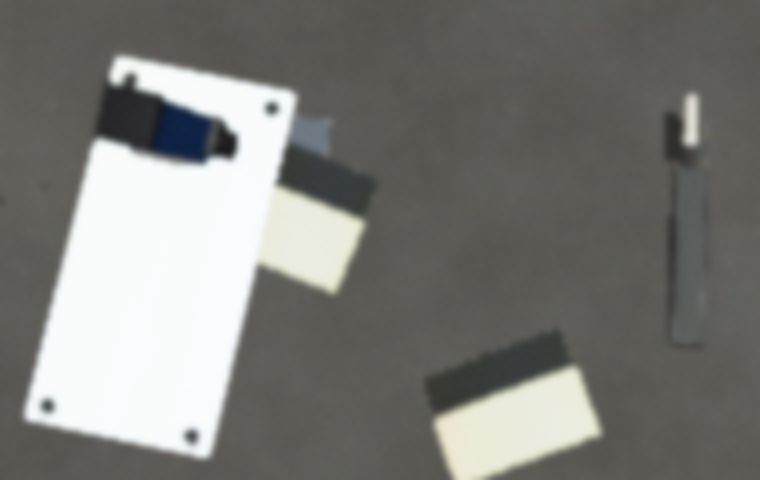

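View pics/c2.png

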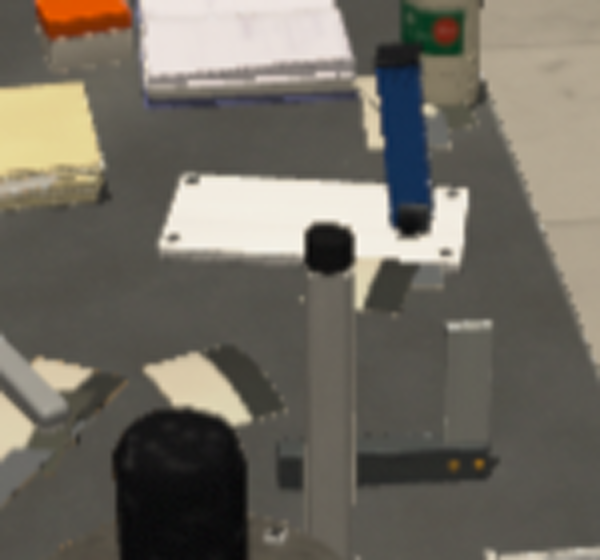

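The crops show the plate corners clearly: top-crop (115,55), (297,93), (208,458), (25,418). The square's blade top is at top-crop (691,93–146), the stock's rear end at (687,345), and the stock's underside in the side crop runs (278,487)–(490,480).

```bash
cat > m.py <<'E'
from h import *
def plate(d,roi):
    x0,y0,x1,y1=roi
    im=d["image"].astype(int); m=((im.min(2)>205)).astype(np.uint8)
    z=np.zeros_like(m); z[y0:y1,x0:x1]=m[y0:y1,x0:x1]
    c=max(cv2.findContours(z,0,1)[0],key=cv2.contourArea)
    return c.reshape(-1,2).astype(np.float32)
E
python3 - <<'E'
from m import *
t=grab("top");s=grab("side")
c=plate(t,(140,185,225,300))
w=np.array([onz(t,p,.012)[:2] for p in c],np.float32)
r=cv2.minAreaRect(w); print("plate top",r); print(cv2.boxPoints(r))
# side: hand corners of plate top face
f=lambda cx,cy:(230+(cx+.5)/4-.5,160+(cy+.5)/4-.5)
g=lambda cx,cy:(140+(cx+.5)/4-.5,180+(cy+.5)/4-.5)
for p in[(181,174),(162,250),(465,262),(469,187)]: print("side plate",onz(s,f(*p),.012).round(4))
for p in[(115,55),(297,93),(208,458),(25,418)]: print("top plate",onz(t,g(*p),.012).round(4))
# square
im=t["image"].astype(int); m=np.zeros((480,640),np.uint8); m[200:222,306:320]=im.min(2)[200:222,306:320]>150
ww=np.array([onz(t,p[::-1],.11)[:2] for p in np.argwhere(m)],np.float32)
print("blade",len(ww),cv2.minAreaRect(ww),ww.mean(0))
for p in[(672,345),(703,345),(674,200),(706,200)]: print("stock top",onz(t,g(*p),.026).round(4))
print(im[200:272,306:322].mean(2).astype(int)[::3])
for p in[(278,487),(492,482)]: print("side stock bottom",onz(s,f(*p),0).round(4))
for p in[(447,323),(492,323)]: print("side blade top",onz(s,f(*p),.11).round(4))
E
```

```text
plate top ((0.5255005955696106, 0.29045236110687256), (0.15850289165973663, 0.21908080577850342), 77.77091217041016)
[[0.4016587  0.23620221]
 [0.61576825 0.1897963 ]
 [0.6493425  0.3447025 ]
 [0.43523294 0.39110842]]
side plate [0.4364 0.3906 0.012 ]
side plate [0.4166 0.2772 0.012 ]
side plate [0.6309 0.2358 0.012 ]
side plate [0.6524 0.3454 0.012 ]
top plate [0.6505 0.3451 0.012 ]
top plate [0.6264 0.2365 0.012 ]
top plate [0.4112 0.2845 0.012 ]
top plate [0.4354 0.3913 0.012 ]
blade 35 ((0.5897741317749023, 0.001948661170899868), (0.006599645130336285, 0.024629002436995506), 89.48150634765625) [0.58903444 0.00261333]
stock top [0.4728 0.0147 0.026 ]
stock top [ 0.4726 -0.0033  0.026 ]
stock top [0.5577 0.0128 0.026 ]
stock top [ 0.5575 -0.0059  0.026 ]
[[ 90  92  93  91  91  92  92  94  93  93  93  92  93  92  93  90]
 [ 95  94  92  94  97 115 140 141 117  97  93  93  93  92  93  94]
 [ 93  91  92  96 113 162 206 205 156 107  96  93  93  93  92  92]
 [ 65  52  54  67 103 161 209 207 155 106  95  95  93  93  92  92]
 [ 62  50  47  52  88 158 209 206 153 108 102 100  94  94  92  92
[... 745 characters left out ...]
 63  65  80  88  92  92  93  93  93  90  92  93  94  94  94]
 [ 83  68  71  82  89  91  93  93  95  96  94  93  94  95  95  96]
 [ 78  67  71  82  88  91  92  94  99 103 100  93  93  93  95  94]
 [ 79  68  74  84  89  92  93  94  97 100  97  94  94  93  94  95]
 [ 81  77  88  92  92  93  93  93  93  92  92  92  94  95  96  95]
 [ 81  79  91  93  92  94  94  93  92  90  90  91  93  93  94  95]
 [ 86  82  78  77  77  78  76  74  74  79  86  90  91  91  92  92]
 [ 90  90  90  90  90  89  89  90  90  90  91  91  91  91  91  90]]
side stock bottom [4.747e-01 3.000e-04 0.000e+00]
side stock bottom [ 0.6071 -0.0099  0.    ]
side blade top [0.578  0.0045 0.11  ]
side blade top [0.6047 0.0014 0.11  ]
```

```bash
R='[0.085,0.18,-0.27,0,0.239]'; python3 -m jog '[[[0.085,0.18,-0.27,0,0.239],[0.085,0.18,-0.27,0,0.239],[0.085,0.18,-0.27,0,0.239],[0.085,0.18,-0.27,0,0.239],[0.085,0.18,-0.27,0,0.239],[0.085,0.18,-0.27,0,0.239],[0.085,0.18,-0.27,0,0.239],[0.085,0.18,-0.27,0,0.239]]]' 40
python3 -m jog '[[[0.085,0.182,-0.279,-0.08,0],[0.085,0.182,-0.279,-0.08,0],[0.085,0.182,-0.279,-0.08,0],[0.085,0.182,-0.279,-0.08,0],[0.085,0.182,-0.279,-0.08,0],[0.085,0.182,-0.279,-0.08,0],[0.085,0.182,-0.279,-0.08,0],[0.085,0.182,-0.279,-0.08,0]]]'
python3 -m jog '[[[0.05,0,0,0,0],[0.05,0,0,0,0],[0.05,0,0,0,0],[0.05,0,0,0,0]]]'
python3 -c "
from h import *
o=manip.observe();q=o['tcp_rot'];print(o['tool_pos'],2*np.arctan2(q[2],q[1])-np.pi, q)
d=grab('side','pics/s1.png');im=cv2.imread('pics/s1.png');cv2.imwrite('pics/s1c.png',cv2.resize(im[130:310,220:400],None,fx=3,fy=3))
"
```

```text
clock: 0.87
tool_pos: [0.3324, 0.2825, 0.2313]
tcp_rot: [0.0, 0.014, 1.0, -0.0]
force: [-0.1, 0.6, -0.3]
width: 0.0852
grasp_force: 0.0
clock: 1.53
tool_pos: [0.5093, 0.0112, 0.1529]
tcp_rot: [0.0, 0.014, 1.0, 0.0]
force: [1.1, 1.2, 0.4]
width: 0.085
grasp_force: 0.0
clock: 1.87
tool_pos: [0.5083, 0.0142, 0.1537]
tcp_rot: [0.0, 0.013, 1.0, 0.0]
force: [-0.6, -0.1, -0.7]
width: 0.0502
grasp_force: 0.0
[0.50827449 0.01418844 0.15367305] -0.02657857561472632 [1.99614372e-05 1.32888965e-02 9.99911688e-01 1.48267061e-04]
```

View pics/s1c.png

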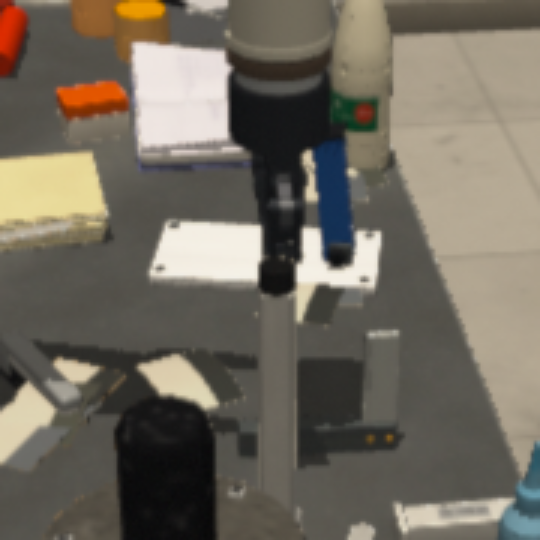

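The gripper hangs above the stock, behind the blade, at about (290,230) in the crop, and the square is undisturbed at (320,435). I'll descend in two stages.

```bash
python3 -m jog '[[[0.05,0.006,-0.009,-0.03,0],[0.05,0.006,-0.009,-0.06,0],[0.05,0.006,-0.009,-0.09,0],[0.05,0.006,-0.009,-0.11,0],[0.05,0.006,-0.009,-0.12,0],[0.05,0.006,-0.009,-0.12,0],[0.05,0.006,-0.009,-0.12,0],[0.05,0.006,-0.009,-0.12,0]]]'
python3 -m jog '[[[0.05,0,0,-0.008,0],[0.05,0,0,-0.016,0],[0.05,0,0,-0.022,0],[0.05,0,0,-0.027,0],[0.05,0,0,-0.027,0],[0.05,0,0,-0.027,0],[0.05,0,0,-0.027,0]]]'
```

```text
clock: 2.58
tool_pos: [0.5162, 0.0042, 0.0354]
tcp_rot: [0.002, 0.014, 1.0, -0.0]
force: [0.7, -0.0, -0.1]
width: 0.0499
grasp_force: 0.0
clock: 3.17
tool_pos: [0.5148, 0.0041, 0.0065]
tcp_rot: [0.0, 0.014, 1.0, -0.0]
force: [-0.1, 0.6, -1.6]
width: 0.0499
grasp_force: 0.0
```

Close and lift.

```bash
python3 -m jog '[[[0,0,0,0,0],[0,0,0,0,0],[0,0,0,0,0],[0,0,0,0,0],[0,0,0,0,0],[0,0,0,0,0],[0,0,0,0,0],[0,0,0,0,0]]]' 60
python3 -m jog '[[[0,0,0,0,0],[0,0,0,0,0],[0,0,0,0,0],[0,0,0,0.01,0],[0,0,0,0.02,0],[0,0,0,0.03,0],[0,0,0,0.05,0],[0,0,0,0.08,0]]]'
python3 -m jog '[[[0,0,0,0,0],[0,0,0,0,0],[0,0,0,0,0],[0,0,0,0,0]]]'
python3 -c "
from h import *
o=manip.observe();print(o['tool_pos'],o['tcp_rot'],o['force'],o['torque'],o['width'])
d=grab('side','pics/s2.png');im=cv2.imread('pics/s2.png');a=cv2.resize(im[110:290,260:400],None,fx=3,fy=3)
t=grab('top','pics/t2.png');im=cv2.imread('pics/t2.png');b=cv2.resize(im[180:315,240:360],None,fx=4,fy=4)[:540,:380]
cv2.imwrite('pics/s2c.png',np.hstack([a,b]))
"
```

```text
clock: 3.83
tool_pos: [0.5152, 0.004, 0.007]
tcp_rot: [0.0, 0.014, 1.0, -0.0]
force: [-0.8, -0.1, 5.0]
width: 0.0167
grasp_force: 60.7
clock: 4.5
tool_pos: [0.5124, 0.0047, 0.0856]
tcp_rot: [-0.003, 0.014, 1.0, 0.001]
force: [-0.1, -0.1, -1.1]
width: 0.0167
grasp_force: 59.9
clock: 4.83
tool_pos: [0.5135, 0.0045, 0.0852]
tcp_rot: [-0.001, 0.014, 1.0, 0.0]
force: [-0.7, 0.1, -2.2]
width: 0.0168
grasp_force: 60.0
[0.51347588 0.00446096 0.08522948] [-1.29854524e-03  1.38857172e-02  9.99902705e-01  2.84366743e-04] [-0.68927208  0.05876887 -2.24063718] [-0.04008405  0.0696176   0.06589415] 0.01681404431935559
```

View pics/s2c.png

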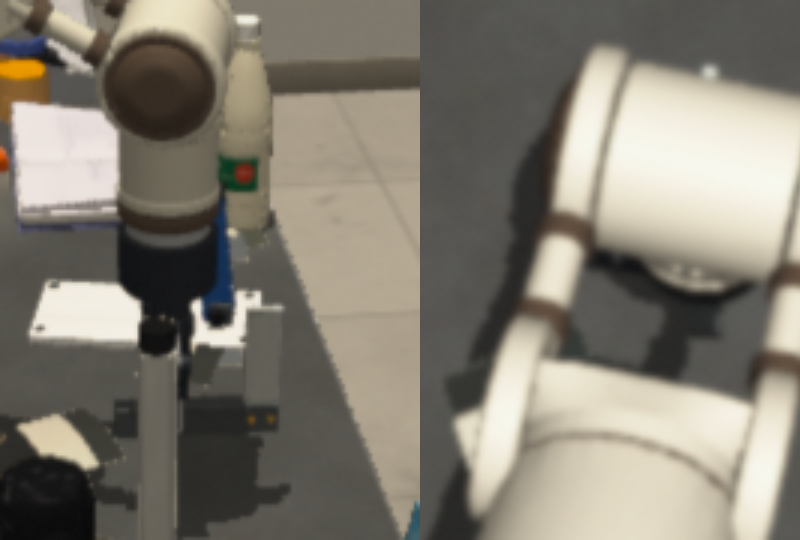

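Square lifted level in the gripper: blade top at about (265,310) and stock end at (278,425) in the left panel. Next I move it behind the stand with the yaw turned.

```bash
python3 -m jog '[[[0,-0.03,0.005,0,0],[0,-0.065,0.03,0,-0.03],[0,-0.07,0.06,0,-0.06],[0,-0.07,0.09,0,-0.1],[0,-0.07,0.12,0,-0.14],[0,-0.07,0.15,0,-0.186],[0,-0.07,0.18,0,-0.186],[0,-0.07,0.2,0,-0.186]]]'
python3 -m jog '[[[0,0,0.03,0,0],[0,0,0.06,0,0],[0,0,0.09,0,0],[0,0,0.11,0,0],[0,0,0.122,0,0],[0,0,0.122,0,0],[0,0,0.122,0,0],[0,0,0.122,0,0]]]'
python3 -m jog '[[[0,0.01,0,-0.01,0],[0,0.02,0,-0.02,0],[0,0.025,0,-0.02,0],[0,0.025,0,-0.02,0],[0,0.025,0,-0.02,0],[0,0.025,0,-0.02,0]]]'
python3 -c "
from h import *
o=manip.observe();q=o['tcp_rot'];print(o['tool_pos'],o['force'],o['torque'],2*np.arctan2(q[2],q[1])-np.pi,q)
d=grab('side','pics/s3.png');im=cv2.imread('pics/s3.png');a=cv2.resize(im[160:260,250:375],None,fx=4,fy=4,interpolation=2)
t=grab('top','pics/t3.png');im=cv2.imread('pics/t3.png');b=cv2.resize(im[185:300,140:240],None,fx=3,fy=3)
c=np.zeros((400,800,3),np.uint8);c[:,:500]=a;c[:345,500:800]=b
cv2.imwrite('pics/s3c.png',c)
"
```

```text
clock: 5.6
tool_pos: [0.4437, 0.2064, 0.0857]
tcp_rot: [-0.001, 0.106, 0.994, 0.0]
force: [0.0, 0.4, -0.7]
width: 0.017
grasp_force: 59.9
clock: 6.27
tool_pos: [0.4445, 0.325, 0.0859]
tcp_rot: [-0.0, 0.107, 0.994, -0.001]
force: [-0.7, -0.5, -1.0]
width: 0.0168
grasp_force: 59.9
clock: 6.77
tool_pos: [0.4697, 0.3259, 0.067]
tcp_rot: [0.0, 0.107, 0.994, 0.0]
force: [0.8, -0.1, -2.4]
width: 0.0168
grasp_force: 59.9
[0.46971654 0.32590453 0.06702053] [ 0.75872231 -0.09203583 -2.35563555] [0.02994558 0.09500428 0.01113906] -0.21432136037397864 [1.39924563e-04 1.06955701e-01 9.94263771e-01 1.06161686e-04]
```

View pics/s3c.png

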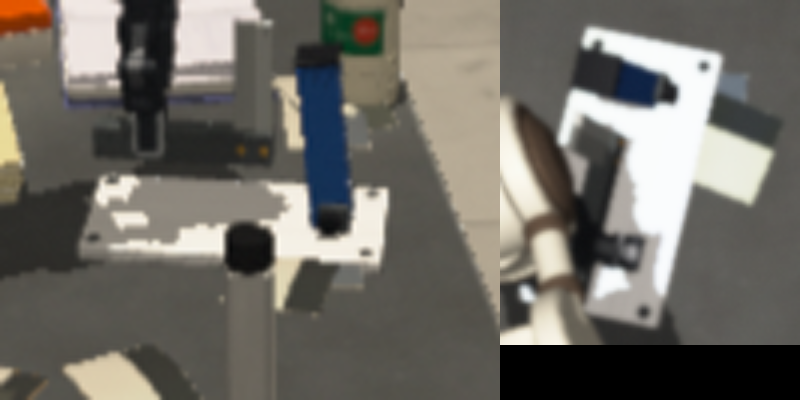

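The square hangs level behind the column: side crop stock front-bottom corner at about (273,163), blade (252,25)–(252,135), column near edge (297,70)–(312,220). Checking predictions against those pixels.

```bash
python3 - <<'E'
from h import *
d=manip.get_image("side");o=manip.observe()
yaw=-.2143;c,s=np.cos(yaw),np.sin(yaw)
cr=lambda p:((np.array(p)-[250,160]+.5)*4-.5).round(1)
inv=lambda x,y:(250+(x+.5)/4-.5,160+(y+.5)/4-.5)
T=o['tool_pos']
sq=lambda x,y,z:T+[c*(x+.0895)-s*y,s*(x+.0895)+c*y,z-.0065]
for n,P in dict(frontbottom=(0,-.009,0),rearbottom=(-.13,-.009,0),bladetopF=(0,-.003,.11),bladetopB=(-.028,-.003,.11)).items(): print(n,cr(proj(d,sq(*P))))
C=np.array([.5857,.3018,0])
st=lambda x,y,z:C+[c*x-s*y,s*x+c*y,z]
for n,P in dict(p1=(-.165,-.055,.012),p2=(.055,-.055,.012),p3=(.055,.055,.012),p4=(-.165,.055,.012),foot=(0,-.015,.024),coltop=(-.0145,-.015,.142),knob=(.015,-.031,.024)).items(): print(n,cr(proj(d,st(*P))))
t=manip.get_image("top")
cr=lambda p:((np.array(p)-[140,185]+.5)*3-.5+[500,0]).round(1)
for n,P in dict(p1=(-.165,-.055,.012),p2=(.055,-.055,.012),p3=(.055,.055,.012),ct=(-.0135,-.015,.142),ct2=(-.0135,.015,.142)).items(): print(n,cr(proj(t,st(*P))))
# px->mm scale in side along stand x
print(cr(0*np.ones(2)), (proj(d,st(0,0,.012))-proj(d,st(-.01,0,.012)))*4)
E
```

```text
frontbottom [269.5 166.6]
rearbottom [ 91.8 158. ]
bladetopF [271.   23.4]
bladetopB [231.1  21.6]
p1 [ 76.3 246.2]
p2 [380.4 261.8]
p3 [387.7 188. ]
p4 [100.7 174. ]
foot [308.4 215.9]
coltop [290.1  68.2]
knob [327.4 227.8]
p1 [657.7 326.3]
p2 [722.8  53. ]
p3 [587.8  25.3]
ct [614.2  98.3]
ct2 [573.3  89.9]
[  81. -554.] [13.4843184   0.67746484]
```

```bash
python3 -m jog '[[[0,0,0,-0.015,0],[0,0,0,-0.03,0],[0,0,0,-0.04,0],[0,0,0,-0.044,0],[0,0,0,-0.044,0],[0,0,0,-0.044,0],[0,0,0,-0.044,0],[0,0,0,-0.044,0]]]'
python3 -m jog '[[[0,0.006,-0.001,0,0],[0,0.012,-0.002,0,0],[0,0.0147,-0.002,0,0],[0,0.0147,-0.002,0,0],[0,0.0147,-0.002,-0.001,0],[0,0.0147,-0.002,-0.002,0],[0,0.0147,-0.002,-0.003,0],[0,0.0147,-0.002,-0.003,0]]]'
```

```text
clock: 7.63
tool_pos: [0.4704, 0.3265, 0.0234]
tcp_rot: [0.001, 0.107, 0.994, 0.0]
force: [-0.3, -0.1, -1.6]
width: 0.0165
grasp_force: 60.0
clock: 8.3
tool_pos: [0.4841, 0.3241, 0.0192]
tcp_rot: [-0.0, 0.107, 0.994, -0.0]
force: [0.1, -0.9, -1.3]
width: 0.0164
grasp_force: 60.1
```

```bash
python3 -m jog '[[[0,0,0,-0.001,0],[0,0,0,-0.002,0],[0,0,0,-0.002,0],[0,0,0,-0.002,0]]]'
python3 -m jog '[[[0,0.002,-0.0004,0,0],[0,0.004,-0.0009,0,0],[0,0.006,-0.0013,0,0],[0,0.008,-0.0017,0,0],[0,0.01,-0.0022,0,0],[0,0.01,-0.0022,0,0],[0,0.01,-0.0022,0,0]]]'
python3 -c "
from h import *
o=manip.observe();print(o['tool_pos'],o['tcp_rot'],o['force'],o['torque'])"
```

```text
clock: 8.63
tool_pos: [0.4842, 0.3242, 0.019]
tcp_rot: [-0.0, 0.106, 0.994, -0.0]
force: [-5.8, -3.5, 10.8]
width: 0.0165
grasp_force: 61.6
clock: 9.22
tool_pos: [0.494, 0.323, 0.019]
tcp_rot: [-0.0, 0.107, 0.994, 0.001]
force: [-6.1, 0.8, 9.9]
width: 0.0168
grasp_force: 61.5
[0.49400709 0.32301019 0.01897609] [-4.59376262e-04  1.06588590e-01  9.94302951e-01  5.50248933e-04] [-6.07782955  0.82948238  9.93156304] [8.04492904e-02 9.44665436e-01 7.84964865e-04]
```

```bash
python3 -m jog '[[[0,0.001,-0.0002,0,0],[0,0.002,-0.0004,0,0],[0,0.003,-0.0006,0,0],[0,0.003,-0.0006,0,0],[0,0.003,-0.0006,0,0]]]'
python3 -m jog '[[[0,0.001,-0.0002,0,0],[0,0.002,-0.0004,0,0],[0,0.002,-0.0004,0,0],[0,0.002,-0.0004,0,0]]]'
python3 -c "
from h import *
o=manip.observe();print(o['tool_pos'],o['tcp_rot'],o['force'],o['torque'])
d=grab('side','pics/s4.png');im=cv2.imread('pics/s4.png');a=cv2.resize(im[160:260,250:375],None,fx=4,fy=4,interpolation=2)
t=grab('top','pics/t4.png');im=cv2.imread('pics/t4.png');b=cv2.resize(im[185:300,140:240],None,fx=3,fy=3)
c=np.zeros((400,800,3),np.uint8);c[:,:500]=a;c[:345,500:800]=b
cv2.imwrite('pics/s4c.png',c)"
```

```text
clock: 9.63
tool_pos: [0.4965, 0.3225, 0.019]
tcp_rot: [-0.001, 0.107, 0.994, 0.001]
force: [-8.2, 1.4, 11.6]
width: 0.0168
grasp_force: 61.6
clock: 9.97
tool_pos: [0.4981, 0.3222, 0.019]
tcp_rot: [-0.001, 0.107, 0.994, 0.0]
force: [-9.6, 1.7, 11.9]
width: 0.017
grasp_force: 61.8
[0.49807374 0.32221036 0.01896166] [-1.41221930e-03  1.06533806e-01  9.94307978e-01  4.44777185e-04] [-9.60720034  1.74326886 11.91503734] [ 0.20450064  1.4415512  -0.01283201]
```

View pics/s4c.png

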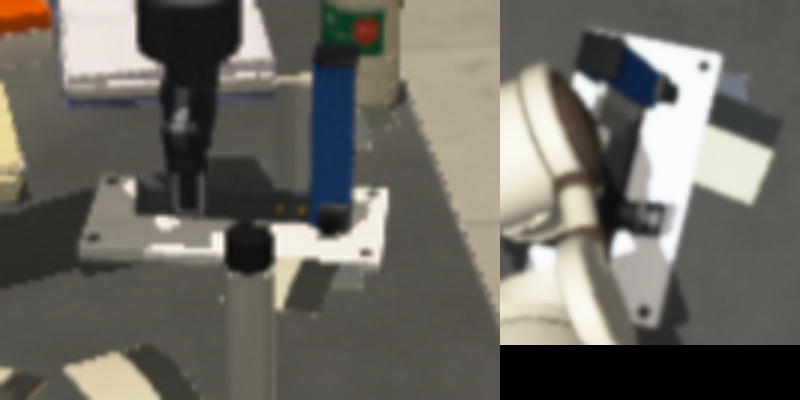

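The column now stands nearly upright (edge about (313,60)–(312,225)) with the blade against it. I'll push on until the force rises sharply.

```bash
python3 -m jog '[[[0,0.001,-0.0002,0,0],[0,0.001,-0.0002,0,0],[0,0.001,-0.0002,0,0]]]'
python3 -m jog '[[[0,0.001,-0.0002,0,0],[0,0.001,-0.0002,0,0],[0,0.001,-0.0002,0,0]]]'
python3 -m jog '[[[0,0.001,-0.0002,0,0],[0,0.001,-0.0002,0,0],[0,0.001,-0.0002,0,0]]]'
python3 - <<'E'
from h import *
o=manip.observe();print(o['tool_pos'],o['tcp_rot'],o['force'],o['torque'])
d=grab("side","pics/s5.png")
C=np.array([.5857,.3018,0]);yaw=-.2143;c,s=np.cos(yaw),np.sin(yaw)
st=lambda x,y,z:C+[c*x-s*y,s*x+c*y,z]
for l in(0,.02,.05,.1):
  a=[proj(d,st(.015-.015*np.cos(l)-h*np.sin(l),-.015,.024+h*np.cos(l))) for h in(.02,.11)]
  print("lean",l,"du/dv",(a[1]-a[0])[0]/(a[1]-a[0])[1],np.round(a,1).tolist())
im=d["image"].astype(int)
for n in("s3","s4","s5"):
  im=cv2.imread(f"pics/{n}.png").astype(int)
  m=(im[:,:,0]-im[:,:,2]>40)&(im.max(2)<150); m[:, :318]=0; m[:,345:]=0
  L=[];R=[]
  for v in range(180,208):
    u=np.flatnonzero(m[v]); 
    if len(u)>5: L.append((v,u[0]));R.append((v,u[-1]))
  print(n,len(L),np.polyfit(*np.array(L).T,1),np.polyfit(*np.array(R).T,1))
E
```

```text
clock: 10.32
tool_pos: [0.4981, 0.3222, 0.019]
tcp_rot: [-0.002, 0.107, 0.994, 0.0]
force: [-12.9, 1.8, 14.8]
width: 0.0168
grasp_force: 62.2
clock: 10.57
tool_pos: [0.4981, 0.3222, 0.0189]
tcp_rot: [-0.004, 0.106, 0.994, 0.0]
force: [-16.3, 1.9, 17.6]
width: 0.0166
grasp_force: 62.6
clock: 10.82
tool_pos: [0.4981, 0.3222, 0.019]
tcp_rot: [-0.005, 0.106, 0.994, 0.0]
force: [-20.7, 2.7, 20.6]
width: 0.0166
grasp_force: 63.0
[0.49809113 0.32221541 0.01895818] [-4.56827383e-03  1.06412167e-01  9.94311610e-01  6.52816411e-05] [-20.73881115   2.72750533  20.63539475] [ 0.48102061  2.92494009 -0.07304648]
lean 0 du/dv -0.015911719140675993 [[326.8, 207.6], [327.3, 179.5]]
lean 0.02 du/dv 0.006966096117284877 [[326.7, 207.6], [326.5, 179.5]]
lean 0.05 du/dv 0.04122024495834048 [[326.5, 207.6], [325.3, 179.5]]
lean 0.1 du/dv 0.0982964243885416 [[326.2, 207.6], [323.4, 179.5]]
s3 28 [8.86699507e-02 3.09199507e+02] [8.94909688e-02 3.17576355e+02]
s4 28 [-1.42309797e-02  3.30825123e+02] [-7.38916256e-03  3.38394089e+02]
s5 28 [-7.38916256e-03  3.29465517e+02] [-7.38916256e-03  3.38394089e+02]
```

Firmly seated: the TCP stops while the force climbs, and the column is upright to within about 0.01 rad. I'll ease off the excess push and check that it's still.

```bash
python3 -m jog '[[[0,-0.001,0.0002,0,0],[0,-0.0015,0.0003,0,0],[0,-0.0015,0.0003,0,0],[0,-0.0015,0.0003,0,0],[0,-0.0015,0.0003,0,0],[0,-0.0015,0.0003,0,0]]]'
python3 - <<'E'
from h import *
o=manip.observe();print(o['tool_pos'],o['tcp_rot'],o['force'],o['torque'],abs(o['qvel']).max())
d=grab('side','pics/s6.png');im=cv2.imread('pics/s6.png');cv2.imwrite('pics/s6c.png',cv2.resize(im[165:230,275:350],None,fx=8,fy=8,interpolation=2))
E
```

```text
clock: 11.37
tool_pos: [0.4981, 0.3222, 0.0189]
tcp_rot: [-0.003, 0.106, 0.994, 0.0]
force: [-14.4, 2.4, 16.7]
width: 0.0168
grasp_force: 62.4
[0.49807146 0.32221343 0.01894076] [-2.92974834e-03  1.06429496e-01  9.94315907e-01  2.38368078e-04] [-14.44723829   2.41090379  16.69345203] [3.39224220e-01 2.15621974e+00 1.07884574e-03] 0.002054663424593399
```

View pics/s6c.png

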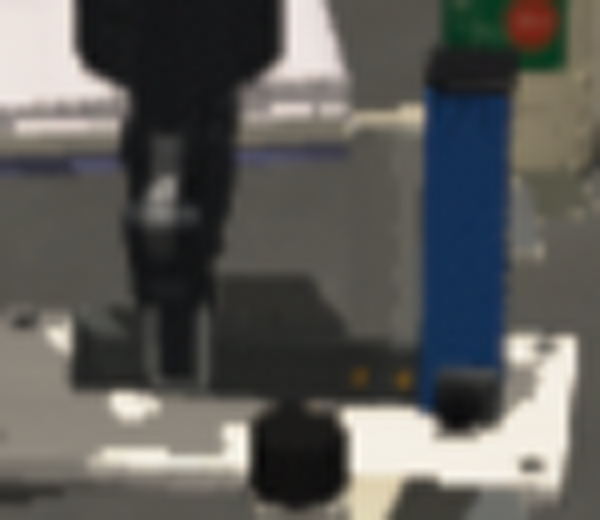

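The view shows the blade (360–420, 120–340) flush against the upright column and the stock flat on the plate, with the fingers clear of it.

```bash
python3 -c "
from cell import manip
print(manip.hand_in())"
```

```text
the job is handed in; nothing more can be done
None
```

I handed the job in with the square still gripped and pressed into the corner: its stock is flat on the plate, the column is upright to within about 0.01 rad in the side view, and the clock was at about 11.4 s; the hand-in returned no verdict.

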